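# Clamp an offcut in the one-hand bar clamp

### The job

Lay the thickest of the three wood offcuts flat and lengthwise on the board of the one-hand bar clamp, in line with the ram and its end against or close to the fixed jaw, and let go of it. Then pump the clamp's trigger against its handle, moving the ram by the trigger alone, until the spring shoe presses on the offcut and is pushed in about halfway (never to its stop, which would crush the wood). Finish while holding: the gripper keeps the trigger fully squeezed to the handle with the offcut clamped, and the other two offcuts stay where they lie.

Things in the scene. Friction and masses are not known exactly. Their poses are not given: they have to be found in the camera images.
- clamp: one-hand ratchet bar clamp on a pale board 310x100x12 mm. Origin: underside centre; z up, x = way the ram advances. Offcut lies on the board top, z 12. Fixed jaw: black block 60 wide, top z 56, face at x +122.5. Cheeks 32 wide: x -154 to -34, top z 58; x -121 to -71, top z 102. Upright handle: x -111 to -95, 24 wide in y, top z 158; the trigger, a metal lever 18 wide, before it at +x, top z 145
- grip_point (a point): on the clamp, 133 mm over the bench, midway between the handle's back and the front of the fully squeezed trigger (28 mm over both; at rest 45 here and 50 at the trigger's top, it standing out to +x). Squeeze with the TCP here, or 2 mm nearer the handle so that the trigger surely goes home; fingers close along the clamp's x, one behind the handle, one before the trigger; axes as the clamp's
- seat_point (a point): on the board's top, where the centre of the thick offcut's underside comes when its end touches the fixed jaw: x = +77.5 mm, y = 0 in the clamp's frame; axes as the clamp's
- trigger (a joint): trigger angle: 0 at rest, leaning forward; 0.38 rad squeezed home to the handle. Pivot at clamp x -88, z 89.5 mm. Springs back when let go (3 N at the finger, up to 15 N when clamping; grip 25 to 40 N). Each full squeeze and release (to below 0.05) advances the ram 8 mm, the first 4 to 12 mm; a pawl lets it fall back 2 mm at most
- ram: toothed steel ram, 16 mm wide, with the shoe at its front; origin on its axis, 32 mm above the bench; slides along the clamp's x from x = -88 to -28 mm, starts 2 to 18 mm along. Not to be pushed by hand
- shoe_face (a point): centre of the front face of the spring shoe, a black plate 36 mm wide and 30 high on the ram's front, 32 mm above the bench; at the start 20 to 37 mm short of an offcut that touches the fixed jaw; axes as the clamp's
- shoe (a joint): how far the spring shoe is pushed back into the ram: 0 free, 0.016 m at its stop; spring 1.4 N at 0 plus 0.7 N per mm. Halfway is 0.008 m; 0.0025 to 0.0125 m is good; above 0.0135 m the wood is crushed
- thick_offcut: the thickest of three plain wood offcuts, 45 (x) x 90 (y) x 35 (z) mm, 80 g; origin: centre of its underside, long axis y
- slim_offcut: longest wood offcut, 38 x 120 x 19 mm (x, y, z); leave it alone; origin: centre of its underside
- short_offcut: shortest wood offcut, 50 x 70 x 22 mm (x, y, z); leave it alone; origin: centre of its underside
Not all that is in view belongs to the job. Leave any blue look-alike of the thick_offcut alone.

How it is judged:
By the outcome, as a careful person would: the job done as asked, in the order asked, and still so for the second after the job is handed in, while the arm keeps its last pose, push and grip.
It also fails if it takes over 61 s, if anything falls off the work surface, if the arm or the gripper's body presses on something with over 40 N, if the wrist force passes 120 N, or if a joint passes its speed limit or range.

### The arm

A 6-joint arm with a two-finger parallel gripper is mounted at the origin on a cart in front of the work surface, level with it; the furniture and walls round the work are solid. World frame = base frame: x ahead of the robot, y to its left, z up, the work surface at z = 0. Lengths are in mm, angles in rad, forces in N, time in s.
With the tool pointing down it reaches from about 325 to 875 mm from the base axis. Payload 4.4 kg.
Tool frame: the origin (TCP) lies between the finger pads, 19 mm behind the fingertips; this is the grasp point; z points along the fingers, y is the line along which they close (so a half turn about z gives the same grasp; the last joint's range is limited). The gripper opens to 85 mm and grips with 20 to 120 N. Pads are 22 mm wide; open, the fingers measure 114 mm over their backs; the gripper's body (76 mm by 85 mm) begins 54 mm behind the grasp point. The pads swing forward as they close: fully open they stand 13 mm farther back than shut.
Start: joints at [-1.383, 0.207, 1.542, -0, 1.393, -0.15], TCP at [191.092, -542.32, 249.982] pointing down, gripper open.
Joint ranges: [-2.73, 2.73], [-0.86, 2.22], [0.23, 2.46], [-1.11, 4.25], [0.08, 2.63], [-2.82, 2.82]. Speed limits (rad/s): [2.79, 2.79, 3.14, 3.14, 3.14, 3.14].

### API

Orientations are given as a unit quaternion [w, x, y, z].
In Python, from plant import observe, grab_frame, order, spot_in, tip_of gives the robot as it stands. The module is installed in compiled form; this text tells all that it offers.
- The arm moves only by the tool drive_tool, never from a script. Its argument "plan" is a list of rows, each an object with "xyz": the shift along the world's x, y, z in m, a list of three; "yaw": the turn about the world's z in rad; "fingers": the finger opening in m, from 0 to 0.0854. In form: [{"xyz": [tx, ty, tz], "yaw": yaw, "fingers": fingers}, ...]. A call has 1 to 20 rows; each row shifts and turns the commanded pose from where the row before left it; what a row does not reach is not made up. A row lasts 1/10 s, in which the tool goes at most 50 mm and 8.59 degrees, less where a joint would pass 70% of its speed; a pose out of reach is approached as far as the arm can. A call is refused whole if a number of a shift passes 0.05 or a number of a turn 0.15, either way. A call with a gripper value outside its range is refused whole. The fingers move at their own pace and stop on an object; the grip force is fixed at half the most. Time passes only in rows, so rows that do not move let the fingers close. It gives the time, the measured TCP pose, the force, the opening and the grip force at its end, in the units of the state.
- observe(): the state, without advancing time (a new reading comes with each control period).
- grab_frame(name): name is "side" or "top" or "wrist"; returns a dict with "frame" (400x640x3 uint8, red, green, blue), "fx", "fy", "cx", "cy" (pixels), "position" and "attitude" of the camera in the world. Camera axes: x right, y down, z forward; pixel columns grow to the right and rows downward; lengths in mm; the calibration is good to about 2 mm. A picture is of the moment at which its call begins. There is no depth.
- order.finish_job(): hands the job in; it is judged then, once.
Trained networks look in the newest picture that a camera, given by its name, has taken for a name from the list of things; names that differ only in an ending like _2 or _b are one class to them, and where a whole thing is asked for, a point or a joint stands for the part that bears it (a point fixed in the world has none). Each returns a list of dicts, best first, with "conf" (0 to 1); they miss things now and then, are a little off and sometimes report something else, mostly with a low value. They report only what shows in the picture. A call takes as long as a camera call. They do not tell look-alikes from the thing itself.
- spot_in(camera, label): "point" ([x, y, z] in mm, in world coordinates, good to about 4 mm: the middle of the surface that is visible of it).
- tip_of(camera, label): "point" ([x, y, z] in mm, in world coordinates, good to about 4 mm: a listed point, or the origin of a listed thing).
The state is a dict: "t": time; "joints": joint angles; "joint_velocities": joint speeds; "tau": joint torques, N m; "ee_pos": TCP position; "orientation": TCP orientation; "ft_force": force on the tool from outside, world axes, zero at the start; "torque": the same for the moment, N m; "opening": finger opening in mm; "finger_force": force on a finger pad.
Only numpy, scipy, OpenCV 4.12 (cv2) and the standard library are available. Lean on these libraries where they do the work, as an engineer would, in place of code of your own. Each camera call takes 0.05 s, during which the arm holds its last target. There are 200 camera calls.

## Working session

There is one attempt and no reset: what is moved stays moved. The work goes in short steps, Python scripts to look and compute and a tool call to move; the robot and the scene stay as the last step left them, time stands still between calls to the robot, and variables do not carry over. Pictures are saved under pics/ and viewed, at most 10 in all, crops included, and the job is handed in when it is done.

Besides the shell and the picture viewer there is one more tool, called after "Call:" as name(argument=value, ...), one argument or row to a line, values as JSON. drive_tool: Moves the arm, as the interface text tells. Its arguments: {"type":"object","properties":{"plan":{"type":"array"}},"required":["plan"]}

```bash
mkdir -p pics; cat > h.py <<'E'
import numpy as np, cv2
from plant import observe, grab_frame, order, spot_in, tip_of
def save(cam,name):
    f=grab_frame(cam); cv2.imwrite('pics/'+name,f['frame'][:,:,::-1]); return f
E
python3 - <<'E'
from h import *
for c in ('top','side'):
    f=save(c,c+'1.png'); print(c,f['fx'],f['cx'],f['cy'],f['position'],f['attitude'])
    for l in ('thick_offcut','slim_offcut','short_offcut','clamp','grip_point','seat_point','shoe_face','ram','trigger'):
        print(l,[(np.round(d['point']).tolist(),round(d['conf'],2)) for d in tip_of(c,l)][:3], [(np.round(d['point']).tolist(),round(d['conf'],2)) for d in spot_in(c,l)][:3] if 'off' in l else '')
s=observe();print(s['t'],s['ee_pos'],s['orientation'],s['opening'])
E
```

```text
top 361.9161293285046 315.13914623579876 201.15499449513146 [ 387.90467427   -8.91155752 1031.17501898] [-0.07262318  0.71282325 -0.69612994  0.04485528]
thick_offcut [([595.0, -314.0, -1.0], 0.96), ([489.0, -174.0, 0.0], 0.78), ([518.0, 78.0, 30.0], 0.18)] [([593.0, -313.0, 39.0], 0.72), ([440.0, -336.0, 22.0], 0.69), ([486.0, -174.0, 33.0], 0.6)]
slim_offcut [([454.0, 357.0, 1.0], 0.57)] []
short_offcut [([442.0, -339.0, -3.0], 0.64)] [([444.0, -340.0, 20.0], 0.89)]
clamp [([531.0, 76.0, 2.0], 0.83)] 
grip_point [([625.0, 62.0, 139.0], 0.86)] 
seat_point [([454.0, 87.0, 12.0], 0.8)] 
shoe_face [([517.0, 77.0, 30.0], 0.45), ([442.0, -339.0, -1.0], 0.41)] 
ram [([606.0, 64.0, 29.0], 0.6), ([595.0, -312.0, 1.0], 0.21), ([444.0, -341.0, -1.0], 0.19)] Traceback (most recent call last):
  File "<stdin>", line 5, in <module>
ValueError: it knows: clamp, grip_point, ram, seat_point, shoe_face, short_offcut, slim_offcut, thick_offcut
```

View pics/top1.png

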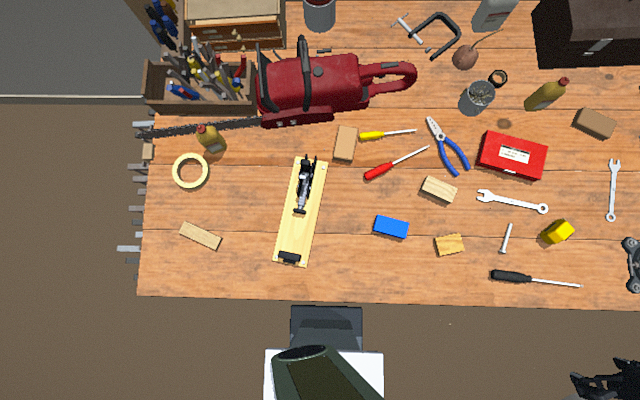

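```bash
python3 - <<'E'
from h import *
for c in ('side',):
    f=save(c,c+'1.png'); print(c,f['fx'],f['cx'],f['cy'],f['position'],f['attitude'])
    for l in ('thick_offcut','slim_offcut','short_offcut','clamp','grip_point','seat_point','shoe_face','ram'):
        print(l,[(np.round(d['point']).tolist(),round(d['conf'],2)) for d in tip_of(c,l)][:3])
s=observe();print(s['t'],s['ee_pos'],s['orientation'],s['opening'])
E
```

```text
side 515.5463079256164 318.8309262507547 198.03586353819296 [  82.34901392 1341.22843166  678.95800295] [ 0.08804273 -0.13599753  0.81791692 -0.5520553 ]
thick_offcut [([597.0, -313.0, 2.0], 0.79)]
slim_offcut [([455.0, 356.0, 4.0], 0.95), ([603.0, 58.0, 32.0], 0.2)]
short_offcut [([445.0, -338.0, 0.0], 0.77)]
clamp [([529.0, 76.0, 4.0], 0.8)]
grip_point [([630.0, 56.0, 133.0], 0.97)]
seat_point [([456.0, 88.0, 9.0], 0.68)]
shoe_face [([521.0, 78.0, 29.0], 0.62)]
ram [([603.0, 57.0, 32.0], 0.51)]
1.05 [ 191.08749968 -542.33076164  249.96803763] [-8.05012276e-06  9.85686975e-01  1.68585842e-01  8.92038327e-06] 85.10484616592883
```

View pics/side1.png

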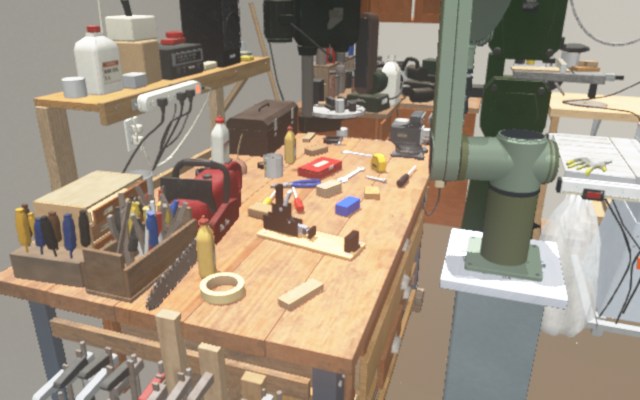

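The top view shows the clamp at about (300,210), with its jaw towards the robot. The thick offcut is at (438,190), the short one at (449,244), the slim one at (200,235) and the blue look-alike at (391,227). The side view agrees. I'll move over the thick offcut and look with the wrist camera.

Call:
drive_tool(
  plan=[
    {"xyz":[0.034,0.019,0],"yaw":0.07,"fingers":0.085},
    {"xyz":[0.034,0.019,0],"yaw":0.07,"fingers":0.085},
    {"xyz":[0.034,0.019,0],"yaw":0.07,"fingers":0.085},
    {"xyz":[0.034,0.019,0],"yaw":0.07,"fingers":0.085},
    {"xyz":[0.034,0.019,0],"yaw":0.07,"fingers":0.085},
    {"xyz":[0.034,0.019,0],"yaw":0.07,"fingers":0.085},
    {"xyz":[0.034,0.019,0],"yaw":0.07,"fingers":0.085},
    {"xyz":[0.034,0.019,0],"yaw":0.07,"fingers":0.085},
    {"xyz":[0.034,0.019,0],"yaw":0.07,"fingers":0.085},
    {"xyz":[0.034,0.019,0],"yaw":0.07,"fingers":0.085},
    {"xyz":[0.034,0.019,0],"yaw":0.07,"fingers":0.085},
    {"xyz":[0.03,0.019,0],"yaw":0.07,"fingers":0.085},
    {"xyz":[0,0,0],"yaw":0,"fingers":0.085},
    {"xyz":[0,0,0],"yaw":0,"fingers":0.085},
  ],
)

```text
t: 2.45
ee_pos: [595.4, -313.7, 249.6]
orientation: [-0.0, 0.831, 0.556, -0.0]
ft_force: [0.2, 0.2, -0.4]
opening: 85.3
finger_force: 0.0
```

```bash
cat >> h.py <<'E'
from scipy.spatial.transform import Rotation as R
def rot(q): return R.from_quat([q[1],q[2],q[3],q[0]]).as_matrix()
def back(f,uv,z):
    uv=np.atleast_2d(uv).astype(float); M=rot(f['attitude'])
    d=np.c_[(uv[:,0]-f['cx'])/f['fx'],(uv[:,1]-f['cy'])/f['fy'],np.ones(len(uv))]@M.T
    p=np.array(f['position']); return p+d*((z-p[2])/d[:,2])[:,None]
def proj(f,P):
    c=(np.atleast_2d(P)-f['position'])@rot(f['attitude'])
    return np.c_[c[:,0]/c[:,2]*f['fx']+f['cx'],c[:,1]/c[:,2]*f['fy']+f['cy']]
E
python3 - <<'E'
from h import *
s=observe();print(s['t'],s['ee_pos'],s['orientation'],s['joints'])
f=save('wrist','w1.png');print(f['position'],f['attitude'],f['fx'])
for l in('thick_offcut',): print([(np.round(d['point']).tolist(),round(d['conf'],2)) for d in tip_of('wrist',l)])
f=grab_frame('top'); hsv=cv2.cvtColor(f['frame'],cv2.COLOR_RGB2HSV)
print(hsv[240,310],hsv[190,320],hsv[255,282])
b=hsv[250,300].astype(int)
m=((abs(hsv[...,0].astype(int)-b[0])<6)&(abs(hsv[...,2].astype(int)-b[2])<40)&(abs(hsv[...,1].astype(int)-b[1])<40)).astype(np.uint8)
m[:150]=0;m[270:]=0;m[:,:265]=0;m[:,332:]=0
m=cv2.morphologyEx(m,cv2.MORPH_OPEN,np.ones((3,3)))
n=cv2.findNonZero(m);r=cv2.minAreaRect(n);c=cv2.boxPoints(r);print(c)
P=back(f,c,12);print(P.round(),[np.linalg.norm(P[i]-P[i-1]).round() for i in range(4)],P.mean(0))
print([np.arctan2(*(P[i]-P[i-1])[[1,0]]).round(3) for i in range(4)])
E
```

```text
2.45 [ 595.39415813 -313.74418004  249.55820599] [-2.10140122e-04  8.30945536e-01  5.56353563e-01 -4.29345308e-04] [-6.13122372e-01  4.13266498e-01  1.27609791e+00 -6.54769596e-04
  1.45292912e+00 -2.22231019e-01]
[ 626.45227712 -241.14004703  374.07810431] [ 0.15210659  0.96906322 -0.19191977 -0.03077118] 330.5112728159432
[([488.0, -174.0, -0.0], 0.89), ([598.0, -313.0, 0.0], 0.57)]
[ 23 104 254] [ 26  87 252] [94 31 66]
[[271.41177 259.64703]
 [294.77646 154.50587]
 [328.76468 162.0588 ]
 [305.4     267.19995]]
[[390. 151.  12.]
 [696.  97.  12.]
 [675.  -3.  12.]
 [372.  56.  12.]] [np.float64(97.0), np.float64(310.0), np.float64(102.0), np.float64(308.0)] [533.27921528  75.25220136  12.        ]
[np.float64(1.383), np.float64(-0.176), np.float64(-1.78), np.float64(2.95)]
```

View pics/w1.png

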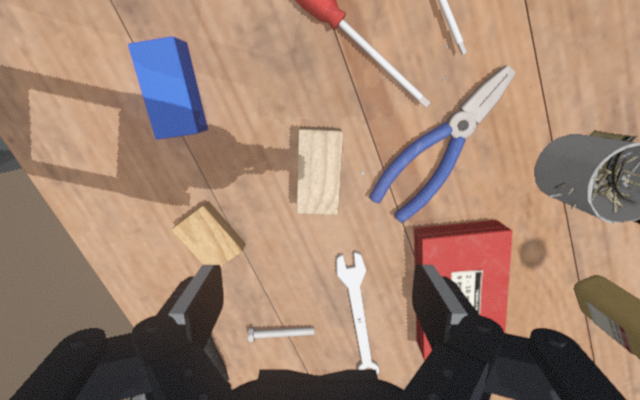

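The wrist view shows the thick offcut at about x 298–342, y 128–214, almost aligned with the image axes. The short offcut is at (208,235) and the blue block at (168,88).

```bash
python3 - <<'E'
from h import *
f=grab_frame('wrist'); im=f['frame']; g=im[...,::-1].copy()
gc=np.full(im.shape[:2],cv2.GC_BGD,np.uint8); gc[118:225,288:352]=cv2.GC_PR_BGD; gc[135:208,304:336]=cv2.GC_FGD
cv2.grabCut(g,gc,None,np.zeros((1,65)),np.zeros((1,65)),5,cv2.GC_INIT_WITH_MASK)
m=((gc==1)|(gc==3)).astype(np.uint8); r=cv2.minAreaRect(cv2.findNonZero(m)); c=cv2.boxPoints(r); print(c,m.sum())
for C in (c,np.array([[300,130],[341,130],[338,213],[298,212.]])):
    P=back(f,C,35);print(P.round(),[np.linalg.norm(P[i]-P[i-1]).round() for i in range(4)],P.mean(0),[np.arctan2(*(P[i]-P[i-1])[[1,0]]).round(3) for i in range(4)])
g=cv2.resize(g[110:240,280:360],None,fx=4,fy=4); cv2.polylines(g,[((c-[280,110])*4).astype(int)],True,(0,0,255)); cv2.imwrite('pics/c1.png',g)
s=observe(); M=rot(s['orientation']); print('tool y yaw',np.arctan2(M[1,1],M[0,1]))
E
```

```text
[[297.4152   211.41183 ]
 [299.02737  127.577446]
 [342.31906  128.40997 ]
 [340.70688  212.24435 ]] 3434
[[ 559. -344.   35.]
 [ 597. -263.   35.]
 [ 637. -280.   35.]
 [ 603. -363.   35.]] [np.float64(47.0), np.float64(89.0), np.float64(44.0), np.float64(89.0)] [ 598.80144261 -312.32005713   35.        ] [np.float64(2.727), np.float64(1.14), np.float64(-0.413), np.float64(-1.961)]
[[ 597. -265.   35.]
 [ 635. -281.   35.]
 [ 599. -362.   35.]
 [ 560. -345.   35.]] [np.float64(88.0), np.float64(41.0), np.float64(89.0), np.float64(44.0)] [ 597.65905869 -313.3358574    35.        ] [np.float64(1.136), np.float64(-0.394), np.float64(-1.98), np.float64(2.721)]
tool y yaw -0.393958930171216
```

View pics/c1.png

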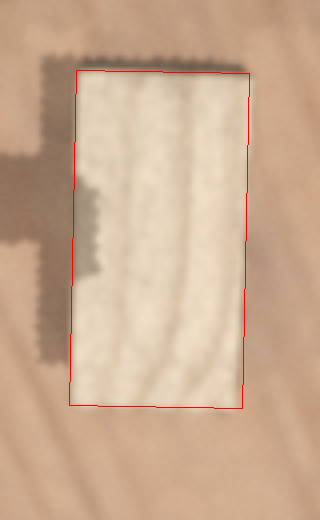

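The fit is good: centre (598, -312), long axis 1.16 rad, size 45x89 mm. I'll descend and grasp.

Call:
drive_tool(
  plan=[
    {"xyz":[0.003,0.001,-0.03],"yaw":-0.017,"fingers":0.066},
    {"xyz":[0,0,-0.04],"yaw":0,"fingers":0.066},
    {"xyz":[0,0,-0.04],"yaw":0,"fingers":0.066},
    {"xyz":[0,0,-0.04],"yaw":0,"fingers":0.066},
    {"xyz":[0,0,-0.035],"yaw":0,"fingers":0.066},
    {"xyz":[0,0,-0.025],"yaw":0,"fingers":0.066},
    {"xyz":[0,0,-0.015],"yaw":0,"fingers":0.066},
    {"xyz":[0,0,0],"yaw":0,"fingers":0.066},
    {"xyz":[0,0,0],"yaw":0,"fingers":0.035},
    {"xyz":[0,0,0],"yaw":0,"fingers":0.035},
    {"xyz":[0,0,0],"yaw":0,"fingers":0.035},
    {"xyz":[0,0,0],"yaw":0,"fingers":0.035},
    {"xyz":[0,0,0],"yaw":0,"fingers":0.035},
  ],
)

```text
t: 3.95
ee_pos: [599.5, -314.4, 27.4]
orientation: [0.002, 0.836, 0.549, 0.001]
ft_force: [0.3, 0.4, 6.2]
opening: 44.0
finger_force: 62.6
```

Call:
drive_tool(
  plan=[
    {"xyz":[0,0,0.02],"yaw":0,"fingers":0.035},
    {"xyz":[0,0,0.04],"yaw":0,"fingers":0.035},
    {"xyz":[0,0,0.045],"yaw":0,"fingers":0.035},
    {"xyz":[-0.012,0.03,0.04],"yaw":-0.09,"fingers":0.035},
    {"xyz":[-0.012,0.034,0.01],"yaw":-0.11,"fingers":0.035},
    {"xyz":[-0.012,0.034,0],"yaw":-0.11,"fingers":0.035},
    {"xyz":[-0.012,0.034,0],"yaw":-0.11,"fingers":0.035},
    {"xyz":[-0.012,0.034,0],"yaw":-0.11,"fingers":0.035},
    {"xyz":[-0.012,0.034,0],"yaw":-0.11,"fingers":0.035},
    {"xyz":[-0.012,0.034,0],"yaw":-0.11,"fingers":0.035},
    {"xyz":[-0.012,0.034,0],"yaw":-0.12,"fingers":0.035},
    {"xyz":[-0.012,0.034,0],"yaw":-0.12,"fingers":0.035},
    {"xyz":[-0.012,0.034,0],"yaw":-0.12,"fingers":0.035},
    {"xyz":[-0.012,0.034,0],"yaw":-0.12,"fingers":0.035},
    {"xyz":[-0.012,0.034,0],"yaw":-0.12,"fingers":0.035},
    {"xyz":[-0.008,0.03,0],"yaw":-0.1,"fingers":0.035},
    {"xyz":[0,0,0],"yaw":0,"fingers":0.035},
    {"xyz":[0,0,0],"yaw":0,"fingers":0.035},
  ],
)

```text
t: 5.75
ee_pos: [446.0, 120.2, 178.8]
orientation: [0.0, 0.99, -0.142, 0.0]
ft_force: [-0.3, -0.3, -0.8]
opening: 43.8
finger_force: 61.9
```

```bash
python3 - <<'E'
from h import *
s=observe();M=rot(s['orientation']);print(s['t'],s['ee_pos'],'tool y yaw',np.arctan2(M[1,1],M[0,1]),s['opening'],s['joints'])
f=save('wrist','w2.png');print(f['position'],f['attitude'])
for l in ('seat_point','shoe_face','clamp','grip_point'):
    print(l,[[(np.round(d['point']).tolist(),round(d['conf'],2)) for d in tip_of(c,l)][:2] for c in ('wrist','top')])
E
```

```text
5.75 [446.01719673 120.24704304 178.84458916] tool y yaw -1.8559191789055967 43.817886194556934 [ 7.59701126e-02  3.89270515e-02  1.88531421e+00 -5.42027772e-04
  1.21734091e+00  1.93207686e+00]
[522.56770351  97.8013788  303.44247761] [-0.09290855 -0.59202737  0.79074233  0.12489264]
seat_point [[([457.0, 91.0, 14.0], 0.69)], [([455.0, 88.0, 12.0], 0.69)]]
shoe_face [[([520.0, 77.0, 31.0], 0.86), ([451.0, 356.0, 2.0], 0.54)], [([520.0, 75.0, 30.0], 0.55)]]
clamp [[([534.0, 71.0, 2.0], 0.84)], [([534.0, 76.0, 2.0], 0.96)]]
grip_point [[], [([625.0, 58.0, 135.0], 0.77)]]
```

View pics/w2.png

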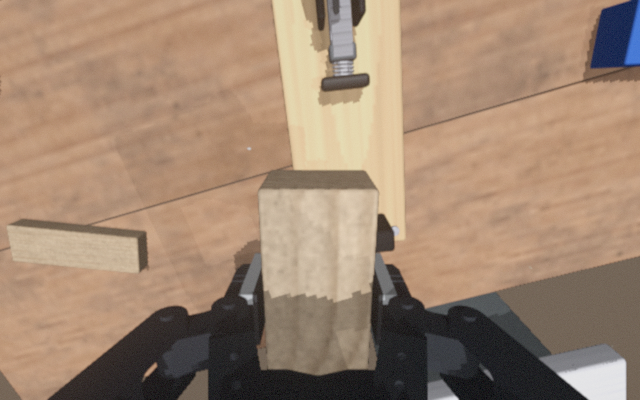

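The wrist view shows the offcut held. The board's left edge runs from about (275,0) to (293,160), its right edge from (400,0) to (405,238), and the shoe plate is at (345,82). I'll refine the clamp pose from the board edges.

```bash
python3 - <<'E'
from h import *
f=grab_frame('wrist'); im=f['frame']; hsv=cv2.cvtColor(im,cv2.COLOR_RGB2HSV).astype(int)
L=[];Rr=[]
gr=cv2.GaussianBlur(im,(3,3),0).astype(float); gr=gr[...,1]-0*gr[...,2]
gx=np.gradient(gr,axis=1)
for v in range(5,230,5):
    if v<150:
        u=262+np.argmax(gx[v,262:300]); L.append((u,v))
    u=393+np.argmax(-gx[v,393:415]); Rr.append((u,v))
def fit(p):
    P=back(f,p,12)[:,:2]
    vx,vy,x0,y0=cv2.fitLine(P.astype(np.float32),cv2.DIST_HUBER,0,.5,.01).ravel()
    if vx>0: vx,vy=-vx,-vy
    n=np.array([-vy,vx]); r=(P-[x0,y0])@n
    return np.arctan2(vy,vx),np.array([x0,y0]),np.abs(r).mean(),n
a=fit(L);b=fit(Rr)
print(a,b)
yaw=(a[0]+b[0])/2; d=np.array([np.cos(yaw),np.sin(yaw)]);n=np.array([-d[1],d[0]])
print('yaw',yaw,'width',(a[1]-b[1])@n)
c=((a[1]+b[1])/2)@n
for x in((456,89),(533,76),(520,76)): print(x,'lateral offset from axis',np.array(x)@n-c)
corner=back(f,[(405,238)],12)[0,:2]; print('corner',corner,'origin x from corner', (corner@d-155)*d+c*n)
print('shoe ends',back(f,[(322,78),(368,74)],47))
o=back(f,[(261,186),(377,186),(270,171),(367,171)],47) ; print(o)
E
```

```text
(np.float32(2.9591477), array([546.80756, 121.86247], dtype=float32), np.float64(0.19079990763767138), array([-0.18143459, -0.983403  ], dtype=float32)) (np.float32(2.9599605), array([485.32205 ,  34.034306], dtype=float32), np.float64(0.21992999351332496), array([-0.18063517, -0.9835502 ], dtype=float32))
yaw 2.9595542 width -97.50797
(456, 89) lateral offset from axis 0.004812300205230713
(533, 76) lateral offset from axis -1.149664744734764
(520, 76) lateral offset from axis 1.2037867307662964
corner [375.28753769  53.32276961] origin x from corner [536.72462595  74.14540726]
shoe ends [[534.33027199  90.04077346  47.        ]
 [527.42108794  57.37721453  47.        ]]
[[470.48658345 159.75561634  47.        ]
 [443.95342003  70.60788608  47.        ]
 [480.01935744 148.8161745   47.        ]
 [458.14301768  75.33243073  47.        ]]
```

Call:
drive_tool(
  plan=[
    {"xyz":[0.008,-0.016,-0.02],"yaw":0.05,"fingers":0.035},
    {"xyz":[0.009,-0.016,-0.02],"yaw":0.053,"fingers":0.035},
    {"xyz":[0,0,-0.03],"yaw":0,"fingers":0.035},
    {"xyz":[0,0,-0.03],"yaw":0,"fingers":0.035},
    {"xyz":[0,0,-0.015],"yaw":0,"fingers":0.035},
    {"xyz":[0,0,-0.01],"yaw":0,"fingers":0.035},
    {"xyz":[0,0,-0.007],"yaw":0,"fingers":0.035},
    {"xyz":[0,0,-0.003],"yaw":0,"fingers":0.035},
    {"xyz":[0,0,0],"yaw":0,"fingers":0.035},
    {"xyz":[0,0,0],"yaw":0,"fingers":0.035},
  ],
)

```text
t: 7.25
ee_pos: [464.2, 87.9, 44.7]
orientation: [-0.0, 0.996, -0.092, 0.001]
ft_force: [0.8, 1.0, -0.1]
opening: 43.9
finger_force: 61.9
```

```bash
python3 - <<'E'
from h import *
s=observe();M=rot(s['orientation']);print(s['t'],s['ee_pos'],'tool y yaw',np.arctan2(M[1,1],M[0,1]),s['ft_force'])
d=np.array([np.cos(2.9596),np.sin(2.9596)]);n=np.array([-d[1],d[0]])
print((s['ee_pos'][:2]-np.array([456.,89]))@np.c_[d,n])
E
```

```text
7.25 [464.22907509  87.90549357  44.67628615] tool y yaw -1.7558687170839264 [ 0.76577909  1.02177814 -0.14540388]
[-8.29126625 -0.41294698]
```

Call:
drive_tool(
  plan=[
    {"xyz":[0,0,-0.003],"yaw":0.003,"fingers":0.035},
    {"xyz":[-0.002,0.0004,-0.001],"yaw":0,"fingers":0.035},
    {"xyz":[-0.002,0.0004,0],"yaw":0,"fingers":0.035},
    {"xyz":[-0.002,0.0004,0],"yaw":0,"fingers":0.035},
    {"xyz":[0,0,0],"yaw":0,"fingers":0.035},
  ],
)

```text
t: 7.75
ee_pos: [456.9, 89.1, 39.8]
orientation: [0.0, 0.996, -0.091, -0.0]
ft_force: [0.1, 0.4, -0.4]
opening: 44.0
finger_force: 61.9
```

Call:
drive_tool(
  plan=[
    {"xyz":[-0.0015,0.0003,0],"yaw":0,"fingers":0.035},
    {"xyz":[-0.0015,0.0003,0],"yaw":0,"fingers":0.035},
    {"xyz":[0,0,0],"yaw":0,"fingers":0.035},
  ],
)

```text
t: 8.05
ee_pos: [454.4, 89.7, 40.0]
orientation: [-0.0, 0.996, -0.091, 0.0]
ft_force: [-0.3, 0.2, -1.1]
opening: 44.0
finger_force: 61.9
```

```bash
python3 - <<'E'
from h import *
f=save('wrist','w3.png')
s=observe();print(s['ee_pos'],s['ft_force'])
E
```

```text
[454.46046345  89.66204527  39.96980621] [ 0.27911117  0.61203857 -0.69418556]
```

View pics/w3.png

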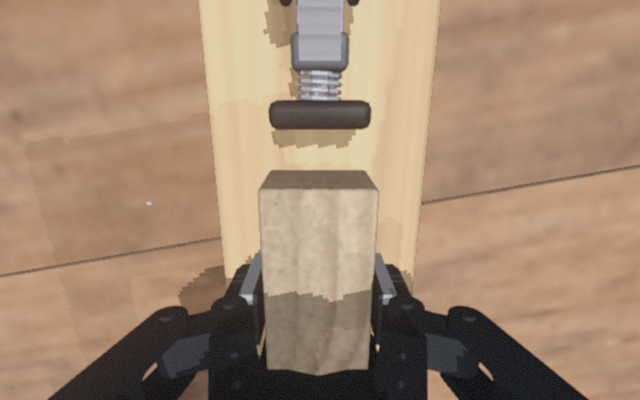

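The offcut is centred between the board edges and under the shoe axis (about column 320), with the shoe at (320,115). There is no jaw contact yet, so I'll keep edging forward.

Call:
drive_tool(
  plan=[
    {"xyz":[-0.0015,0.0003,0],"yaw":0,"fingers":0.035},
    {"xyz":[-0.0015,0.0003,0],"yaw":0,"fingers":0.035},
    {"xyz":[0,0,0],"yaw":0,"fingers":0.035},
  ],
)

```text
t: 8.4
ee_pos: [454.4, 89.9, 40.9]
orientation: [-0.0, 0.996, -0.091, 0.003]
ft_force: [5.4, -1.6, -2.6]
opening: 44.3
finger_force: 61.5
```

Jaw contact (5.4 N). I'll relax the push, lower to the board and release.

Call:
drive_tool(
  plan=[
    {"xyz":[0.002,-0.0004,-0.001],"yaw":0,"fingers":0.035},
    {"xyz":[0,0,-0.001],"yaw":0,"fingers":0.035},
    {"xyz":[0,0,-0.001],"yaw":0,"fingers":0.035},
    {"xyz":[0,0,0],"yaw":0,"fingers":0.035},
  ],
)

```text
t: 8.8
ee_pos: [454.5, 89.8, 39.3]
orientation: [0.0, 0.996, -0.091, 0.0]
ft_force: [-3.6, -0.4, 18.8]
opening: 43.9
finger_force: 64.2
```

Call:
drive_tool(
  plan=[
    {"xyz":[0,0,0.0015],"yaw":0,"fingers":0.048},
    {"xyz":[0,0,0],"yaw":0,"fingers":0.062},
    {"xyz":[0,0,0],"yaw":0,"fingers":0.062},
    {"xyz":[0,0,0],"yaw":0,"fingers":0.062},
    {"xyz":[0,0,0.02],"yaw":0,"fingers":0.062},
    {"xyz":[0,0,0.04],"yaw":0,"fingers":0.062},
    {"xyz":[0,0,0.045],"yaw":0,"fingers":0.066},
    {"xyz":[0,0,0.045],"yaw":0,"fingers":0.07},
    {"xyz":[0,0,0.02],"yaw":0,"fingers":0.07},
    {"xyz":[0,0,0],"yaw":0,"fingers":0.07},
  ],
)

```text
t: 9.8
ee_pos: [456.0, 90.0, 212.2]
orientation: [-0.0, 0.996, -0.091, 0.004]
ft_force: [0.2, 0.5, 0.4]
opening: 70.2
finger_force: 0.0
```

```bash
python3 - <<'E'
from h import *
s=observe();print(s['t'],s['ee_pos'],s['joints'],s['opening'])
f=save('wrist','w4.png')
for l in ('thick_offcut','seat_point','shoe_face','clamp','grip_point','ram'):
    print(l,[[(np.round(d['point']).tolist(),round(d['conf'],2)) for d in tip_of(c,l)][:2] for c in ('wrist','side')])
# reference projections
o=np.array([529.3,76.1]);d=np.array([np.cos(2.9596),np.sin(2.9596)]);n=np.array([-d[1],d[0]])
W=lambda x,y,z: np.r_[o+x*d+y*n,z]
print('pred offcut top corners',proj(f,[W(x,y,47) for x in(32.5,122.5) for y in(-22.5,22.5)]).round())
print('grip',W(-99,0,133),W(-97,0,133))
E
```

```text
9.8 [456.03510081  89.95372236 212.1844184 ] [8.16170989e-03 4.66498759e-05 1.85014010e+00 1.00817114e-04
 1.28314676e+00 1.76106281e+00] 70.21940933989555
thick_offcut [[([458.0, 89.0, 12.0], 0.84), ([486.0, -176.0, -0.0], 0.81)], [([597.0, -313.0, 2.0], 0.79)]]
seat_point [[], [([456.0, 88.0, 9.0], 0.68)]]
shoe_face [[([524.0, 78.0, 30.0], 0.79), ([602.0, 68.0, 35.0], 0.53)], [([521.0, 78.0, 29.0], 0.62)]]
clamp [[([534.0, 72.0, 1.0], 0.77)], [([529.0, 76.0, 4.0], 0.8)]]
grip_point [[], [([630.0, 56.0, 133.0], 0.97)]]
ram [[([598.0, 64.0, 32.0], 0.58)], [([603.0, 57.0, 32.0], 0.51)]]
pred offcut top corners [[293. 144.]
 [344. 143.]
 [295. 239.]
 [342. 239.]]
grip [626.66501459  58.18202204 133.        ] [624.6980446   58.54400139 133.        ]
```

View pics/w4.png

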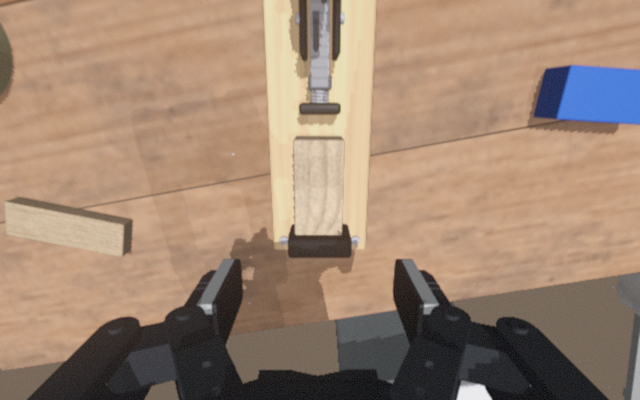

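The offcut lies at (319,187) with its end at the jaw (row ~237), in line with the ram, and the shoe is at (320,108). Next I'll move above the handle and trigger with a quarter turn.

Call:
drive_tool(
  plan=[
    {"xyz":[0.014,-0.003,0.01],"yaw":0.143,"fingers":0.085},
    {"xyz":[0.015,-0.0027,0],"yaw":0.143,"fingers":0.085},
    {"xyz":[0.015,-0.0027,0],"yaw":0.143,"fingers":0.085},
    {"xyz":[0.015,-0.0027,0],"yaw":0.143,"fingers":0.085},
    {"xyz":[0.015,-0.0027,0],"yaw":0.143,"fingers":0.085},
    {"xyz":[0.015,-0.0027,0],"yaw":0.143,"fingers":0.085},
    {"xyz":[0.015,-0.0027,0],"yaw":0.143,"fingers":0.085},
    {"xyz":[0.015,-0.0027,0],"yaw":0.143,"fingers":0.085},
    {"xyz":[0.015,-0.0027,0],"yaw":0.143,"fingers":0.085},
    {"xyz":[0.015,-0.0027,0],"yaw":0.143,"fingers":0.085},
    {"xyz":[0.012,-0.0027,0],"yaw":0.141,"fingers":0.085},
    {"xyz":[0,0,0],"yaw":0,"fingers":0.085},
    {"xyz":[0,0,0],"yaw":0,"fingers":0.085},
  ],
)

```text
t: 11.75
ee_pos: [614.1, 59.9, 218.0]
orientation: [-0.0, 0.769, 0.639, -0.0]
ft_force: [-0.7, -0.2, 0.5]
opening: 84.9
finger_force: 0.0
```

```bash
python3 - <<'E'
from h import *
s=observe();M=rot(s['orientation']);print(s['t'],s['ee_pos'],np.arctan2(M[1,1],M[0,1]),s['joints'],s['opening'])
f=save('wrist','w5.png')
for l in ('thick_offcut','shoe_face','clamp','grip_point','ram'):
    print(l,[(np.round(d['point']).tolist(),round(d['conf'],2)) for d in tip_of('wrist',l)][:2])
o=np.array([531,75.8]);d=np.array([np.cos(2.9596),np.sin(2.9596)]);n=np.array([-d[1],d[0]])
W=lambda x,y,z: np.r_[o+x*d+y*n,z]
print('handle top corners',proj(f,[W(x,y,158) for x in(-111,-95) for y in(-12,12)]).round())
print('jawtop edge',proj(f,[W(122.5,y,56) for y in(-30,30)]).round(),'offcut near',proj(f,[W(32.5,y,47) for y in(-22,22)]).round())
E
```

```text
11.75 [614.06406361  59.88864758 218.02103598] -0.18503893313519926 [-4.30024467e-02  3.20848620e-01  1.46631083e+00  1.08120378e-04
  1.35551899e+00  1.42013306e-01] 84.85113795076987
thick_offcut [([488.0, -177.0, -0.0], 0.72)]
shoe_face [([520.0, 78.0, 29.0], 0.92)]
clamp []
grip_point [([626.0, 54.0, 133.0], 0.67), ([461.0, 88.0, 12.0], 0.56)]
ram [([600.0, 64.0, 34.0], 0.89)]
handle top corners [[361. 214.]
 [359. 251.]
 [334. 214.]
 [333. 251.]]
jawtop edge [[ 79. 156.]
 [ 93. 220.]] offcut near [[187. 163.]
 [193. 209.]]
```

View pics/w5.png

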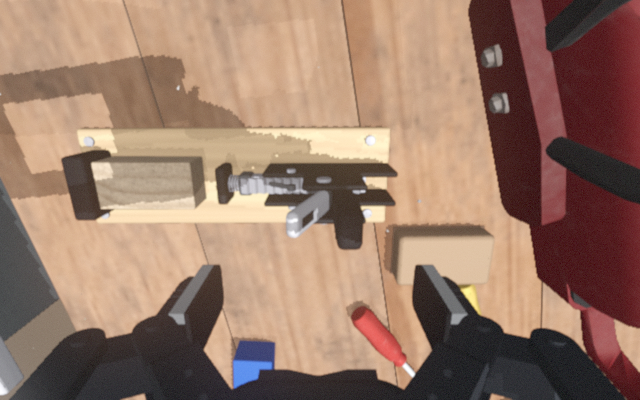

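The handle top is at about (349,238), trigger tip (292,232), shoe (223,183) and offcut x 97–204. The handle matches my prediction, but the offcut end is ~10 px off, so I'll check more features.

```bash
python3 - <<'E'
from h import *
f=grab_frame('wrist')
o=np.array([532,75.6]);d=np.array([np.cos(2.9596),np.sin(2.9596)]);n=np.array([-d[1],d[0]])
W=lambda x,y,z: np.r_[o+x*d+y*n,z]
g=f['frame'][:,:,::-1].copy(); g=cv2.resize(g[110:270,50:420],None,fx=2.16,fy=2.16,interpolation=cv2.INTER_CUBIC)
def box(x0,x1,w,z,c):
    p=proj(f,[W(x0,-w,z),W(x1,-w,z),W(x1,w,z),W(x0,w,z)]); cv2.polylines(g,[((p-[50,110])*2.16).astype(int)],True,c)
box(-155,155,50,12,(0,0,255)); box(122.5,140,30,56,(0,255,255)); box(32.5,122.5,22.5,47,(0,255,0)); box(-111,-95,12,158,(255,0,255)); box(-154,-34,16,58,(255,0,0))
cv2.imwrite('pics/c2.png',g)
print(f['position'],f['attitude'])
E
```

```text
[629.22384032 137.21360378 343.08274061] [ 0.15427614  0.9837965  -0.09022851 -0.01421765]
```

View pics/c2.png

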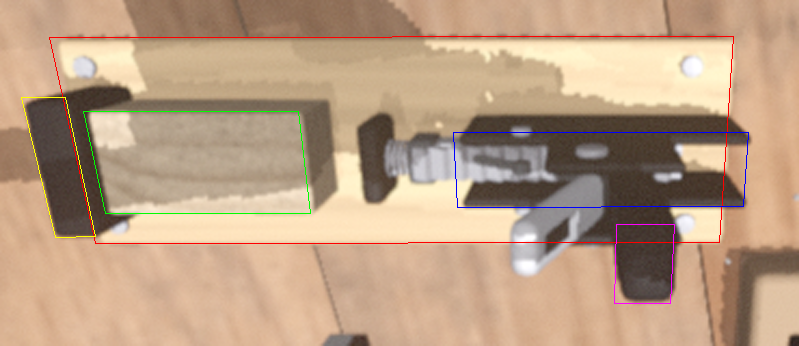

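The overlay confirms clamp origin (532, 75.6), with the offcut seated at the jaw. I'll compute the shoe gap and descend around the handle and trigger.

```bash
cat >> h.py <<'E'
o=np.array([532,75.6]);d=np.array([np.cos(2.9596),np.sin(2.9596)]);n=np.array([-d[1],d[0]])
def cl(P): return np.c_[(np.atleast_2d(P)[:,:2]-o)@d,(np.atleast_2d(P)[:,:2]-o)@n,np.atleast_2d(P)[:,2]]
def W(x,y,z): return np.r_[o+x*d+y*n,z]
E
python3 - <<'E'
from h import *
f=grab_frame('wrist')
px=lambda a,b:(50+a/2.16,110+b/2.16)
print('shoe front edge',cl(back(f,[px(359,125),px(361,160),px(365,198)],47)).round(1))
print('offcut end',cl(back(f,[px(301,112),px(309,210)],47)).round(1))
print('detected shoe',cl([[520,78,29],[524,78,30],[520,77,31]]).round(1))
E
```

```text
shoe front edge [[  7.6 -16.8  47. ]
 [  8.2  -1.6  47. ]
 [  8.   15.4  47. ]]
offcut end [[ 31.4 -22.4  47. ]
 [ 33.   20.9  47. ]]
detected shoe [[12.2 -0.2 29. ]
 [ 8.3 -0.9 30. ]
 [12.1  0.8 31. ]]
```

Call:
drive_tool(
  plan=[
    {"xyz":[0.005,0,-0.02],"yaw":0.003,"fingers":0.085},
    {"xyz":[0,0,-0.025],"yaw":0,"fingers":0.085},
    {"xyz":[0,0,-0.025],"yaw":0,"fingers":0.085},
    {"xyz":[0,0,-0.015],"yaw":0,"fingers":0.085},
    {"xyz":[0.009,-0.0017,0],"yaw":0,"fingers":0.085},
    {"xyz":[0,0,0],"yaw":0,"fingers":0.085},
  ],
)

```text
t: 12.75
ee_pos: [630.1, 57.8, 134.2]
orientation: [0.001, 0.768, 0.641, 0.001]
ft_force: [-0.0, 0.2, 1.0]
opening: 85.2
finger_force: 0.0
```

Call:
drive_tool(
  plan=[
    {"xyz":[0,0,-0.001],"yaw":0,"fingers":0.02},
    {"xyz":[0,0,0],"yaw":0,"fingers":0.02},
    {"xyz":[0,0,0],"yaw":0,"fingers":0.02},
    {"xyz":[0,0,0],"yaw":0,"fingers":0.02},
    {"xyz":[0,0,0],"yaw":0,"fingers":0.02},
    {"xyz":[0,0,0],"yaw":0,"fingers":0.02},
    {"xyz":[0,0,0],"yaw":0,"fingers":0.02},
  ],
)

```text
t: 13.45
ee_pos: [628.4, 58.5, 134.2]
orientation: [-0.0, 0.768, 0.641, 0.0]
ft_force: [-1.8, 0.6, 6.5]
opening: 26.5
finger_force: 63.4
```

```bash
python3 - <<'E'
from h import *
s=observe();print(cl([s['ee_pos']]),s['ft_force'],s['opening'])
f=grab_frame('wrist')
g=cv2.resize(f['frame'][60:280,0:400,::-1],None,fx=2,fy=2,interpolation=cv2.INTER_CUBIC)
cv2.imwrite('pics/p1.png',g)
E
```

```text
[[-97.88150059  -0.60281688 134.21203701]] [-1.80128608  0.6125209   6.53591286] 26.453132463296
```

View pics/p1.png

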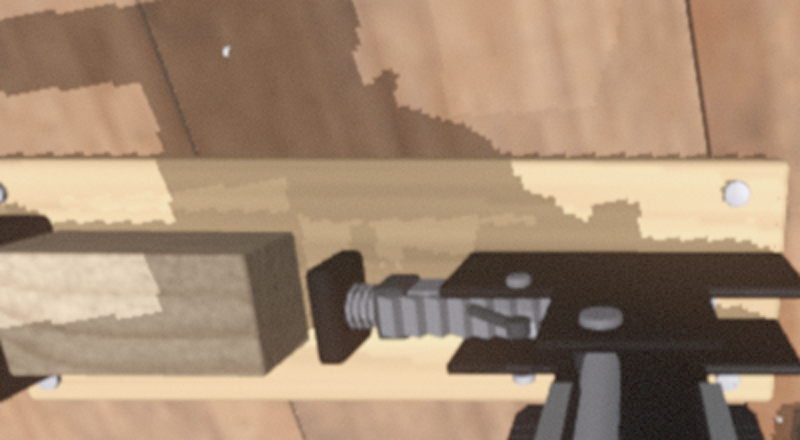

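The trigger is fully squeezed (opening 26.5). The shoe plate's front top edge runs (310,270)–(320,362) in the 2x crop, and the ram collar is at ~(380,310). From here I'll measure ram and shoe travel numerically by template tracking.

```bash
cat > track.py <<'E'
from h import *
import sys
def go(save=None):
    s=observe(); f=grab_frame('wrist'); g=cv2.cvtColor(f['frame'],cv2.COLOR_RGB2GRAY)
    if save: np.savez('ref.npz',g=g,e=s['ee_pos'],P=f['position'])
    r=np.load('ref.npz'); out={}
    for nm,(u0,u1,v0,v1) in dict(collar=(189,222,197,232),shoe=(153,184,184,242),offcut=(100,153,174,249),bolt=(285,316,208,228)).items():
        t=r['g'][v0:v1,u0:u1]; a,b=max(u0-60,0),u1+25
        m=cv2.matchTemplate(g[v0-8:v1+8,a:b],t,cv2.TM_CCOEFF_NORMED); _,q,_,l=cv2.minMaxLoc(m)
        du=l[0]+a-u0; dv=l[1]-8
        # subpixel
        if 0<l[0]<m.shape[1]-1:
            y0,y1,y2=m[l[1],l[0]-1:l[0]+2]; du+= .5*(y0-y2)/(y0-2*y1+y2)
        c=np.array([(u0+u1)/2,(v0+v1)/2]); z=40
        out[nm]=(round(float(du),1),dv,round(float(q),2),'mm',round(float(cl(back(f,[c+[du,dv]],z))[0,0]-cl(back(f,[c],z))[0,0]),1))
    print(s['t'],s['opening'],cl([s['ee_pos']]).round(1)); print(out)
    for l in ('shoe_face','ram'):
        print(l,[(cl([p['point']])[0].round(1).tolist(),round(p['conf'],2)) for p in tip_of('wrist',l)][:2])
    return f
if __name__=='__main__': go(len(sys.argv)>1)
E
python3 - <<'E'
from track import *
f=go(True)
print('shoe front',cl(back(f,[(155,195),(160,241)],47)).round(1),'offcut end',cl(back(f,[(124,188),(132,247)],47)).round(1))
E
```

```text
13.5 26.26444756808116 [[-97.9  -0.6 134.2]]
{'collar': (0.1, 0, 1.0, 'mm', -0.0), 'shoe': (0.0, 0, 1.0, 'mm', -0.0), 'offcut': (-0.0, 0, 1.0, 'mm', 0.0), 'bolt': (0.0, 0, 1.0, 'mm', -0.0)}
shoe_face [([14.4, 0.6, 30.4], 0.86)]
ram [([-65.9, -1.1, 32.7], 0.72)]
shoe front [[  9.8 -16.7  47. ]
 [ 11.3  16.8  47. ]] offcut end [[ 29.7 -21.5  47. ]
 [ 31.6  21.4  47. ]]
```

Call:
drive_tool(
  plan=[
    {"xyz":[0,0,0],"yaw":0,"fingers":0.085},
    {"xyz":[0,0,0],"yaw":0,"fingers":0.085},
    {"xyz":[0,0,0],"yaw":0,"fingers":0.085},
    {"xyz":[0,0,0],"yaw":0,"fingers":0.085},
    {"xyz":[0,0,0],"yaw":0,"fingers":0.085},
    {"xyz":[0,0,0],"yaw":0,"fingers":0.085},
  ],
)

```text
t: 14.25
ee_pos: [629.2, 58.0, 132.9]
orientation: [0.001, 0.767, 0.641, 0.001]
ft_force: [-0.5, 0.8, 0.7]
opening: 84.6
finger_force: 0.0
```

Call:
drive_tool(
  plan=[
    {"xyz":[0,0,0],"yaw":0,"fingers":0.02},
    {"xyz":[0,0,0],"yaw":0,"fingers":0.02},
    {"xyz":[0,0,0],"yaw":0,"fingers":0.02},
    {"xyz":[0,0,0],"yaw":0,"fingers":0.02},
    {"xyz":[0,0,0],"yaw":0,"fingers":0.02},
    {"xyz":[0,0,0],"yaw":0,"fingers":0.02},
    {"xyz":[0,0,0],"yaw":0,"fingers":0.02},
  ],
)

```text
t: 14.95
ee_pos: [628.3, 58.3, 132.8]
orientation: [-0.0, 0.768, 0.641, -0.0]
ft_force: [-1.1, 0.9, 5.0]
opening: 25.9
finger_force: 64.6
```

```bash
python3 track.py
```

```text
14.95 25.94905150002135 [[-97.8  -0.5 132.8]]
{'collar': (-11.9, 0, 0.97, 'mm', 8.3), 'shoe': (-12.0, 1, 0.83, 'mm', 8.5), 'offcut': (-1.5, 1, 0.87, 'mm', 1.2), 'bolt': (-0.1, 1, 0.98, 'mm', 0.1)}
shoe_face [([19.8, -2.1, 26.3], 0.85)]
ram [([-59.5, -3.8, 32.2], 0.82)]
```

Call:
drive_tool(
  plan=[
    {"xyz":[0,0,0],"yaw":0,"fingers":0.085},
    {"xyz":[0,0,0],"yaw":0,"fingers":0.085},
    {"xyz":[0,0,0],"yaw":0,"fingers":0.085},
    {"xyz":[0,0,0],"yaw":0,"fingers":0.085},
    {"xyz":[0,0,0],"yaw":0,"fingers":0.085},
    {"xyz":[0,0,0],"yaw":0,"fingers":0.085},
  ],
)

```text
t: 15.7
ee_pos: [629.2, 58.0, 132.9]
orientation: [0.001, 0.768, 0.641, 0.001]
ft_force: [0.8, -0.8, 0.2]
opening: 85.1
finger_force: 0.0
```

Call:
drive_tool(
  plan=[
    {"xyz":[0,0,0],"yaw":0,"fingers":0.02},
    {"xyz":[0,0,0],"yaw":0,"fingers":0.02},
    {"xyz":[0,0,0],"yaw":0,"fingers":0.02},
    {"xyz":[0,0,0],"yaw":0,"fingers":0.02},
    {"xyz":[0,0,0],"yaw":0,"fingers":0.02},
    {"xyz":[0,0,0],"yaw":0,"fingers":0.02},
    {"xyz":[0,0,0],"yaw":0,"fingers":0.02},
  ],
)

```text
t: 16.4
ee_pos: [628.3, 58.4, 132.8]
orientation: [-0.0, 0.768, 0.641, -0.0]
ft_force: [-0.2, 1.3, 4.4]
opening: 26.2
finger_force: 64.6
```

```bash
python3 track.py
```

```text
16.4 26.200801626798164 [[-97.9  -0.5 132.8]]
{'collar': (-23.4, 1, 0.96, 'mm', 16.5), 'shoe': (-24.2, 1, 0.75, 'mm', 17.0), 'offcut': (-0.1, 1, 0.85, 'mm', 0.2), 'bolt': (-0.1, 1, 0.98, 'mm', 0.1)}
shoe_face [([29.5, 0.4, 30.8], 0.79)]
ram [([-51.3, -0.8, 32.4], 0.55)]
```

Call:
drive_tool(
  plan=[
    {"xyz":[0,0,0],"yaw":0,"fingers":0.085},
    {"xyz":[0,0,0],"yaw":0,"fingers":0.085},
    {"xyz":[0,0,0],"yaw":0,"fingers":0.085},
    {"xyz":[0,0,0],"yaw":0,"fingers":0.085},
    {"xyz":[0,0,0],"yaw":0,"fingers":0.085},
    {"xyz":[0,0,0],"yaw":0,"fingers":0.085},
  ],
)

```text
t: 17.15
ee_pos: [629.2, 58.0, 132.9]
orientation: [0.001, 0.768, 0.641, 0.001]
ft_force: [0.5, -1.1, 0.3]
opening: 85.0
finger_force: 0.0
```

Call:
drive_tool(
  plan=[
    {"xyz":[0,0,0],"yaw":0,"fingers":0.02},
    {"xyz":[0,0,0],"yaw":0,"fingers":0.02},
    {"xyz":[0,0,0],"yaw":0,"fingers":0.02},
    {"xyz":[0,0,0],"yaw":0,"fingers":0.02},
    {"xyz":[0,0,0],"yaw":0,"fingers":0.02},
    {"xyz":[0,0,0],"yaw":0,"fingers":0.02},
    {"xyz":[0,0,0],"yaw":0,"fingers":0.02},
  ],
)

```text
t: 17.85
ee_pos: [628.3, 58.4, 132.8]
orientation: [-0.0, 0.768, 0.641, -0.0]
ft_force: [-0.4, 0.8, 5.0]
opening: 26.2
finger_force: 64.3
```

```bash
python3 - <<'E'
from track import *
f=go(); g=cv2.cvtColor(f['frame'],cv2.COLOR_RGB2GRAY)
r=np.load('ref.npz')['g']
print('now',g[213,100:230].tolist()); print('ref',r[213,100:230].tolist())
E
```

```text
17.85 26.238206280663075 [[-97.8  -0.5 132.8]]
{'collar': (-33.4, 1, 0.89, 'mm', 23.5), 'shoe': (-28.0, 1, 0.81, 'mm', 19.7), 'offcut': (-0.1, 1, 0.87, 'mm', 0.2), 'bolt': (-0.1, 1, 0.98, 'mm', 0.1)}
shoe_face [([30.9, 1.4, 28.9], 0.75), ([-98.0, -0.5, 132.1], 0.49)]
ram [([-44.6, -2.2, 32.5], 0.78)]
now [157, 154, 152, 151, 154, 156, 157, 153, 156, 157, 157, 154, 153, 152, 151, 153, 156, 157, 154, 152, 151, 156, 152, 144, 131, 113, 88, 61, 54, 52, 58, 56, 61, 58, 62, 60, 56, 57, 57, 49, 58, 52, 51, 50, 55, 77, 121, 141, 128, 133, 147, 139, 108, 90, 115, 143, 148, 153, 151, 150, 144, 121, 118, 116, 118, 118, 135, 150, 149, 154, 150, 149, 141, 123, 115, 118, 115, 121, 145, 151, 150, 152, 151, 147, 139, 119, 115, 114, 122, 133, 147, 151, 151, 151, 152, 146, 130, 120, 115, 117, 122, 138, 149, 151, 153, 151, 150, 145, 129, 120, 116, 112, 125, 146, 152, 150, 150, 152, 151, 143, 129, 118, 116, 117, 132, 148, 152, 148, 151, 148]
ref [155, 159, 159, 155, 152, 153, 155, 157, 158, 157, 154, 156, 156, 157, 154, 154, 154, 153, 158, 156, 156, 155, 155, 154, 151, 138, 121, 93, 88, 76, 88, 87, 88, 86, 81, 84, 79, 81, 86, 82, 84, 81, 88, 84, 85, 84, 83, 87, 84, 86, 79, 92, 128, 153, 147, 95, 58, 57, 55, 55, 63, 62, 61, 56, 60, 59, 61, 58, 52, 54, 49, 57, 102, 144, 140, 124, 139, 152, 143, 129, 145, 153, 136, 124, 141, 156, 136, 100, 102, 130, 150, 148, 152, 151, 150, 143, 126, 116, 119, 116, 129, 145, 150, 153, 153, 153, 147, 139, 120, 114, 117, 121, 138, 151, 150, 152, 149, 153, 145, 138, 120, 112, 116, 125, 145, 153, 150, 151, 155, 150]
```

The shoe has stopped against the offcut while the collar travelled the full 8 mm. The visible spring shortened by about 4–5.5 mm. That is inside the good range, and another stroke would risk crushing the wood. The trigger is fully home (opening 26.2), so I'm handing in while holding.

```bash
python3 -c "
from plant import order
print(order.finish_job())"
```

```text
the job is handed in; nothing more can be done
None
```

I handed the job in at about 18 s: the thick offcut is clamped lengthwise against the fixed jaw, and the gripper is holding the trigger fully squeezed. The shoe is pushed in an estimated 4–5.5 mm, inside the good range but short of the 8 mm halfway mark. I never touched the other two offcuts, and the result of the judging was not shown.

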